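# Stow the polish tin in the sliding-lid shoe-care box

### The job

Slide the shoe-care box's handleless lid open by pressing lightly on it with the fingertips, put the polish tin flat, the same way up as it stands now, on the floor of the compartment beneath, and slide the lid fully shut again the same way. The lid is thin and cracks if it is pressed hard (keep below 20 N), and how deep it sits under the box rim is not known, so feel for it. Leave the brush, the shoe horn and the spring clip where they are.

Things in the scene. Friction and masses are not known exactly. Their poses are not given: they have to be found in the camera images.
- box: Wooden shoe-care box, fixed to the shelf, 150 mm (its x) by 250 mm (its y), 60 mm high; origin at the centre of its underside, z up, y the direction in which its lid opens. A window in its top shows the thin plywood lid; frame 10 mm wide on the x sides and the -y end, a closed 2 mm deck on the +y side, under which the lid slides.
- window (a point): Centre of the box's window, level with the rim, 60 mm above the shelf; axes as the box's. Window 130 mm (x) by 135 mm (y). The lid's face lies 2 to 10 mm below the rim, unloaded (varies, not measured). It has no handle or edge to push: press anywhere on its visible face with the shut fingertips and drag. Sprung runners give about 1 mm per 5 N of press, at most 10 mm.
- deck_edge (a point): Middle of the deck's edge at the +y end of the window, 67.5 mm from the window's centre, level with the rim; axes as the box's. Dragging the lid takes about 6 N along y: 11 to 16 N of downward press moves it without slip, above 20 N it may crack. Fully open, a strip of lid 48 mm wide (along y) stays visible between the compartment's mouth and this edge.
- lid (a joint): How far the lid is open, in m: 0 shut, 0.090 fully open (stops at both ends); it stays where it is left. Its edge that uncovers the compartment lies 70.5 mm to the -y side of the window's centre when shut and moves to +y by this value. At the start it is between 0 and 0.008.
- well (a point): Centre of the compartment's floor, 5 mm above the shelf and 55 mm under the rim, 22.5 mm to the -y side of the window's centre; axes as the box's. The compartment is 130 mm (x) by 98 mm (y), closed on the +y side by a partition 30 mm high. With the lid fully open its mouth is 130 mm (x) by 87 mm (y), the middle of the mouth 1.5 mm to the -y side of this point.
- tin_centre (a point): Round steel polish tin, 50 mm across and 24 mm high, about 70 g, standing flat on the shelf, loose; this point is its centre, 12 mm above its underside; z is up through its lid.
- clip: Bystander: steel spring clip lying flat, 62 mm (x) by 28 mm (y), 17 mm high, loose; origin at the centre of its underside.
- brush: Bystander: wooden shoe brush, bristles down, 50 mm (x) by 180 mm (y), 46 mm high, loose; origin at the centre of its underside.
- horn: Bystander: flat red silicone shoe horn, about 180 mm (x) by 38 mm (y), 9 mm high, loose; origin near the centre of its underside.

How it is judged:
On the way, in this order (a step that is already met when the one before it is completed fails the run):
1. the lid is slid open far enough to pass the tin (value of joint lid above 0.052 m), for 0.1 s.
2. the tin lies flat on the compartment's floor, let go (x of tin_centre in the frame of well between -0.045 and 0.045 m and y of tin_centre in the frame of well between -0.03 and 0.03 m and z of tin_centre in the frame of well between 0.006 and 0.018 m and angle between tin_centre's own z axis and vertical below 0.15 rad and contact force between the fingers and tin below 0.1 N), for 0.2 s.
3. the lid is slid fully shut over the tin (value of joint lid below 0.004 m), for 0.1 s.
At the end, for the whole second after the job is handed in: The lid is shut to within 4 mm and the tin lies at rest inside the compartment, flat on its floor, right way up (within 0.15 rad), its centre within 45 mm (x) and 30 mm (y) of the compartment's centre (value of joint lid below 0.004 m and x of tin_centre in the frame of well between -0.045 and 0.045 m and y of tin_centre in the frame of well between -0.03 and 0.03 m and z of tin_centre in the frame of well between 0.006 and 0.018 m and angle between tin_centre's own z axis and vertical below 0.15 rad and linear speed of tin below 0.02 m/s); the robot touches nothing.
It fails at once if the lid is loaded with more than 23 N (contact force between anything else and lid above 23 N).
It fails at once if the clip is moved more than 20 mm (distance of clip from where it was at the start of the episode above 0.02 m).
It fails at once if the brush is moved more than 20 mm (distance of brush from where it was at the start of the episode above 0.02 m).
It fails at once if the horn is moved more than 20 mm (distance of horn from where it was at the start of the episode above 0.02 m).
It also fails if it takes over 64 s, if anything falls off the work surface, if the arm or the gripper's body presses on something with over 40 N, if the wrist force passes 120 N, or if a joint passes its speed limit or range.

### The arm

A 7-joint arm with a two-finger parallel gripper is mounted at the origin on the work surface. World frame = base frame: x ahead of the robot, y to its left, z up, the work surface at z = 0. Lengths are in m, angles in rad, forces in N, time in s.
With the tool pointing down it reaches from about 0.425 to 0.925 m from the base axis. Payload 6.8 kg.
Tool frame: the origin (TCP) lies on the centre line of the jaws, within the pads' length; the fingertips stand 19 mm ahead of it and the grasp point (between the pads) is the TCP (r.tip_extent is the y of the fingertips in the tool frame, in m); y points along the fingers, z is the direction in which the jaws open and shut, and the axes are right-handed (so a half turn about y gives the same grasp; the last joint's range is limited). The gripper opens to 85 mm and grips with 20 to 120 N. Pads are 22 mm wide; open, the fingers measure 114 mm over their backs; the gripper's body (76 mm by 85 mm) begins 54 mm behind the grasp point. The pads swing forward as they close: fully open they stand 13 mm farther back than shut.
Start: joints at [1.167, 0.477, 0.022, 1.555, -0.011, 1.109, -0.083], TCP at [0.197, -0.646, 0.25] pointing down, gripper open.
Joint ranges: [-2.96, 2.96], [-0.34, 2.1], [-1.41, 1.46], [0.24, 2.44], [-1.37, 4.51], [0.17, 1.92], [-2.96, 2.96]. Speed limits (rad/s): [2.39, 2.39, 3.14, 3.14, 3.14, 3.14, 3.14].

### API

Orientations are given as a rotation vector (axis times angle).
In Python, from bench import r gives the robot as it stands. The module is installed in compiled form; this text tells all that it offers.
- The arm moves only by the tool jog_arm, never from a script. Its argument "motion" is a list of rows, each a list of 3 entries, a list of its own where there are three numbers: the opening, from 0 (shut) to 1 (fully open), then the shift along the tool's x, y, z in m, then the turn, a rotation vector about the tool's x, y, z in degrees. A call has 1 to 10 rows; each row shifts and turns the commanded pose from where the row before left it, along the tool's axes as they then stand; what a row does not reach is not made up. A row lasts 1/12 s, in which the tool goes at most 41.7 mm and 7.16 degrees, less where a joint would pass 70% of its speed; a pose out of reach is approached as far as the arm can. A call with a gripper value outside its range is refused whole. The fingers move at their own pace and stop on an object; "force" is the grip in N (left out, the last holds). Time passes only in rows, so rows that do not move let the fingers close. It gives the time, the measured TCP pose, the force and the opening at its end, in the units of the state.
- r.get_obs(): the state, without advancing time (a new reading comes with each control period).
- r.grab_frame(name): name is "scene" or "top"; returns a dict with "image" (480x640x3 uint8, red, green, blue), "range_z" (480x640 float32, m along the optical axis (not along the pixel's ray), 0 where there is no reading), "fx", "fy", "cx", "cy" (pixels), "k1" (the pictures are not rectified: a ray, as slopes to the right and down, at radius r is drawn at 1 + k1 r^2 times it, then the intrinsics apply), "xyz" and "orientation" of the camera in the world. Camera axes: x right, y down, z forward; pixel columns grow to the right and rows downward; lengths in m; the calibration is good to about 2 mm. A picture is of the moment at which its call begins.
- r.hand_in(): hands the job in, once; it reports no verdict.
The state is a dict: "clock": time; "joints": joint angles; "qvel": joint speeds; "tau": joint torques, N m; "tcp_pos": TCP position; "orientation": TCP orientation; "contact_force": force on the tool from outside, world axes, zero at the start; "moment": the same for the moment, N m; "grip_width": finger opening in m.
Only numpy, scipy, OpenCV 4.12 (cv2) and the standard library are available. Lean on these libraries where they do the work, as an engineer would, in place of code of your own. Each camera call takes 0.05 s, during which the arm holds its last target.

## Working session

There is one attempt and no reset: what is moved stays moved. The work goes in short steps, Python scripts to look and compute and a tool call to move; the robot and the scene stay as the last step left them, time stands still between calls to the robot, and variables do not carry over. Pictures are saved under pics/ and viewed, and the job is handed in when it is done.

Besides the shell and the picture viewer there is one more tool, called after "Emit:" in YAML: its name, and indented under it one key for each argument. jog_arm: Moves the arm, as the interface text tells. Its arguments: {"type":"object","properties":{"motion":{"type":"array","items":{"type":"array"}},"force":{"type":"number"}},"required":["motion"]}

```bash
mkdir -p pics; cat > h.py <<'E'
import numpy as np, cv2
from scipy.spatial.transform import Rotation as R
from bench import r
def grab(n,fn=None):
    f=r.grab_frame(n)
    if fn: cv2.imwrite('pics/'+fn,f['image'][:,:,::-1])
    np.savez(''+n+'.npz',**{k:np.asarray(v) for k,v in f.items()})
    return f
def load(n): return dict(np.load(''+n+'.npz'))
def rot(o):
    o=np.asarray(o); 
    return R.from_rotvec(o).as_matrix() if o.shape==(3,) else o
def K(f): return np.array([[f['fx'],0,f['cx']],[0,f['fy'],f['cy']],[0,0,1]],float)
def ray(f,u,v):
    # undistort
    d=np.array([(u-f['cx'])/f['fx'],(v-f['cy'])/f['fy']],float); s=d.copy()
    for _ in range(20): s=d/(1+float(f['k1'])*(s@s))
    return rot(f['orientation'])@np.array([s[0],s[1],1.])
def at_z(f,u,v,z):
    w=ray(f,u,v); c=f['xyz']; return c+w*(z-c[2])/w[2]
def at_d(f,u,v):
    return f['xyz']+ray(f,u,v)*f['range_z'][int(v),int(u)]
def proj(f,p):
    q=rot(f['orientation']).T@(np.asarray(p)-f['xyz']); s=q[:2]/q[2]; s=s*(1+float(f['k1'])*(s@s))
    return s*[f['fx'],f['fy']]+[f['cx'],f['cy']]
E
python3 - <<'E'
from h import *
print({k:np.round(v,3) for k,v in r.get_obs().items()}, r.tip_extent)
for n in('scene','top'):
    f=grab(n,n+'0.png'); print(n,[ (k,f[k]) for k in f if k not in('image','range_z')])
E
```

```text
{'clock': np.float64(0.0), 'joints': array([ 1.167,  0.478,  0.022,  1.556, -0.012,  1.109, -0.083]), 'qvel': array([ 0.002, -0.001,  0.001, -0.001,  0.   , -0.001, -0.   ]), 'tau': array([ 0.0000e+00, -5.9643e+01,  1.6080e+00, -2.8119e+01,  1.2000e-02,
        9.0000e-03, -0.0000e+00]), 'tcp_pos': array([ 0.197, -0.645,  0.249]), 'orientation': array([-0.308,  2.064, -2.061]), 'contact_force': array([-0.053, -0.575, -0.09 ]), 'moment': array([-0.01 , -0.042,  0.044]), 'grip_width': np.float64(0.086)} 0.019
scene [('fx', 515.93846324171), ('fy', 515.93846324171), ('cx', 316.52942333196205), ('cy', 234.46387526127654), ('k1', -0.11959839446804321), ('xyz', array([0.99465853, 0.65049181, 0.61838595])), ('orientation', array([-0.80667558, -2.45960945,  1.26686131]))]
top [('fx', 513.779572293156), ('fy', 513.779572293156), ('cx', 320.23770036103616), ('cy', 239.37885576901607), ('k1', -0.01809548887747987), ('xyz', array([0.46091728, 0.0422873 , 0.9837566 ])), ('orientation', array([-2.1493741 ,  2.14123584, -0.13182674]))]
```

View pics/top0.png

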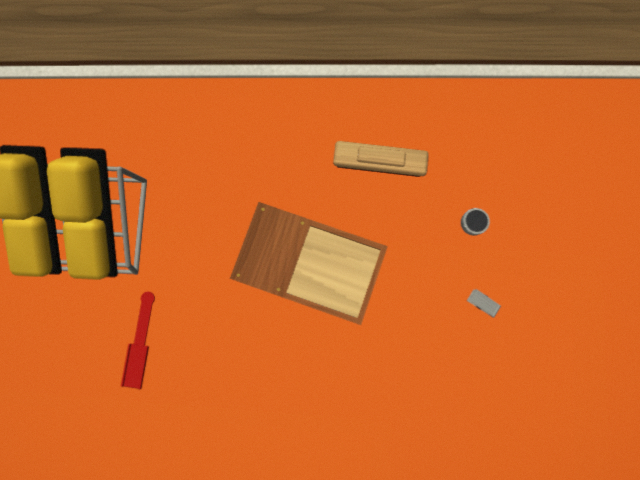

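View pics/scene0.png

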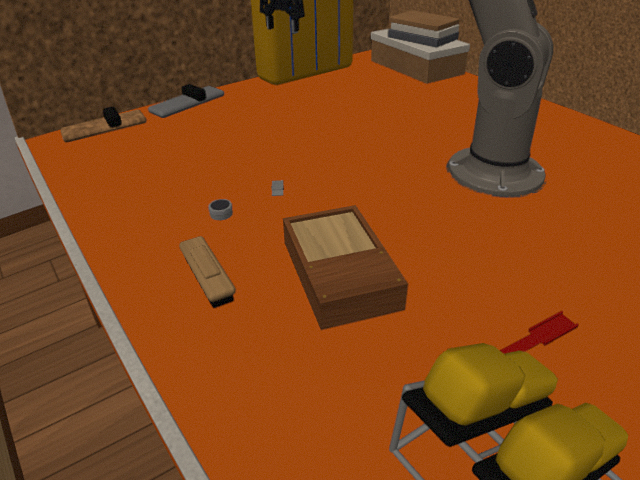

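```bash
python3 - <<'E'
from h import *
f=load('top'); im=f['image'][:,:,::-1]
cv2.imwrite('pics/c1.png',cv2.resize(im[190:335,220:400],None,fx=4,fy=4,interpolation=cv2.INTER_CUBIC))
cv2.imwrite('pics/c2.png',cv2.resize(im[195:325,440:520],None,fx=4.5,fy=4.5,interpolation=cv2.INTER_CUBIC))
E
```

```text
(no output)
```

View pics/c1.png

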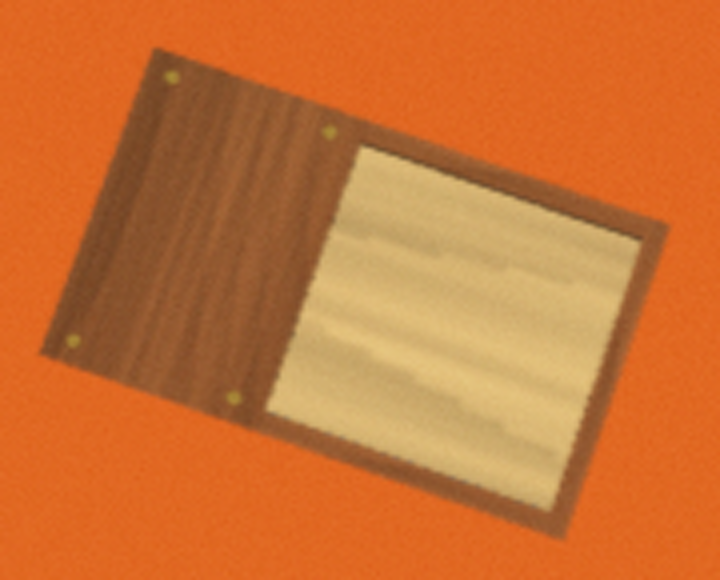

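View pics/c2.png

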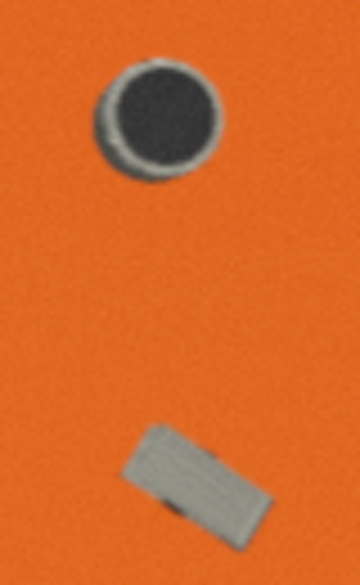

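```bash
python3 - <<'E'
from h import *
f=load('top')
g=lambda x,y,s,a,b:((x+.5)/s-.5+a,(y+.5)/s-.5+b)
C=np.array([at_z(f,*g(x,y,4,220,190),.06)for x,y in[(153,48),(668,225),(563,540),(40,355)]])
W=np.array([at_z(f,*g(x,y,4,220,190),.06)for x,y in[(360,146),(643,240),(551,512),(266,410)]])
for P in(C,W):
    print(P.round(4),np.linalg.norm(P-np.roll(P,-1,0),axis=1).round(4),P.mean(0).round(4))
# fit rigid: model in box frame about window centre (y dir open). box centre at window centre + ?
# window -y edge at -67.5; outer -y at -77.5 ; outer +y at 172.5
m=np.array([[ .075,.1725],[.075,-.0775],[-.075,-.0775],[-.075,.1725],[.065,.0675],[.065,-.0675],[-.065,-.0675],[-.065,.0675]])
Q=np.vstack([C,W])[:,:2]
for s in(1,-1):
    mm=m*[s,1]
    mc=mm-mm.mean(0);qc=Q-Q.mean(0);a=np.arctan2((mc[:,0]*qc[:,1]-mc[:,1]*qc[:,0]).sum(),(mc*qc).sum())
    Rm=np.array([[np.cos(a),-np.sin(a)],[np.sin(a),np.cos(a)]]);t=Q.mean(0)-Rm@mm.mean(0)
    print(s,np.degrees(a),'win',t,'res',((mm@Rm.T+t-Q)*1e3).round(1).tolist(), 'well',Rm@[0,-.0225]+t,'mouth',Rm@[0,-.024]+t)
u=g(165,118,4.5,440,195); print('tin',at_z(f,*u,.024), at_z(f,*g(100,118,4.5,440,195),.012))
for p in[(105,118),(223,118),(165,58),(165,178)]: print(at_z(f,*g(*p,4.5,440,195),.024))
print('clip',at_z(f,*g(198,487,4.5,440,195),.017))
# depth checks
for u,v in[(475,221),(340,270),(270,240),(484,303),(381,158),(420,330),(90,180)]: print(u,v,at_d(f,u,v).round(4))
E
```

```text
[[ 0.6565  0.1693  0.06  ]
 [ 0.5753 -0.0658  0.06  ]
 [ 0.4344 -0.0175  0.06  ]
 [ 0.5155  0.2173  0.06  ]] [0.2487 0.1489 0.2484 0.149 ] [0.5454 0.0758 0.06  ]
[[ 0.6111  0.0739  0.06  ]
 [ 0.5685 -0.0544  0.06  ]
 [ 0.4467 -0.0123  0.06  ]
 [ 0.4913  0.1151  0.06  ]] [0.1352 0.1289 0.1349 0.1268] [0.5294 0.0306 0.06  ]
1 -18.99847544678637 win [0.52967071 0.03074158] res [[0.3, 0.2], [0.0, -1.2], [-0.9, -0.6], [-0.5, 1.0], [2.0, -0.4], [0.7, 0.2], [-0.4, 0.3], [-1.1, 0.6]] well [0.52234599 0.00946721] mouth [0.52185768 0.00804892]
-1 -19.10660181152318 win [0.52962835 0.03075621] res [[-141.2, 49.0], [-141.9, 47.8], [140.7, -49.5], [141.5, -48.1], [-120.8, 42.0], [-122.3, 42.6], [122.3, -42.1], [121.9, -41.8]] well [0.52226349 0.00949571] mouth [0.5217725  0.00807834]
tin [ 0.62799168 -0.24001491  0.024     ] [ 0.63000149 -0.21590591  0.012     ]
[ 0.62791949 -0.21481718  0.024     ]
[ 0.62806233 -0.26437778  0.024     ]
[ 0.65365725 -0.24096037  0.024     ]
[ 0.60251026 -0.23908344  0.024     ]
clip [ 0.47419373 -0.25018594  0.017     ]
475 221 [ 0.6282 -0.2384  0.0211]
340 270 [0.532  0.0183 0.051 ]
270 240 [0.5856 0.1459 0.0584]
484 303 [ 0.4739 -0.2523  0.0123]
381 158 [ 0.744  -0.0592  0.0445]
420 330 [ 0.4231 -0.1339 -0.0014]
90 180 [0.6656 0.4247 0.1833]
```

```bash
cat >> h.py <<'E'
BY=np.radians(-19.0); WIN=np.array([.5297,.0307])
def box(x,y): c,s=np.cos(BY),np.sin(BY); return WIN+np.array([c*x-s*y,s*x+c*y])
def plan(xyz,yaw):
    """shift in current tool axes and turn about tool y (deg) so that tool z heads along yaw (mod 180)"""
    o=r.get_obs(); T=rot(o['orientation']); d=np.asarray(xyz)-o['tcp_pos']
    zx=np.array([np.cos(yaw),np.sin(yaw),0]); ty=np.array([0,0,-1.]); 
    res=[]
    for s in(1,-1):
        z=zx*s; Td=np.column_stack([np.cross(ty,z),ty,z]); res.append(R.from_matrix(T.T@Td).as_rotvec(degrees=True))
    v=min(res,key=np.linalg.norm); v2=max(res,key=np.linalg.norm)
    print('t',o['clock'].round(2),'tcp',o['tcp_pos'].round(4),'F',o['contact_force'].round(2),'w',o['grip_width'].round(4),'q',o['joints'].round(2))
    print('T',T.round(3).tolist()); print('shift tool mm',(T.T@d*1e3).round(1),'turn',v.round(2),'alt',v2.round(1))
E
python3 - <<'E'
from h import *
plan([*box(0,-.045),.12],BY)
E
```

```text
Traceback (most recent call last):
  File "h.py", line 36, in plan
    print('t',o['clock'].round(2),'tcp',o['tcp_pos'].round(4),'F',o['contact_force'].round(2),'w',o['grip_width'].round(4),'q',o['joints'].round(2))
              ^^^^^^^^^^^^^^^^
AttributeError: 'float' object has no attribute 'round'
```

```bash
sed -i "s/o\['clock'\].round(2)/round(float(o['clock']),2)/;s/o\['grip_width'\].round(4)/round(float(o['grip_width']),4)/" h.py
python3 - <<'E'
from h import *
plan([*box(0,-.045),.12],BY)
E
```

```text
t 0.1 tcp [ 0.1966 -0.6452  0.2494] F [-0.38 -0.38 -0.27] w 0.0851 q [ 1.17  0.48  0.02  1.56 -0.01  1.11 -0.08]
T [[-0.957, -0.001, 0.292], [-0.292, 0.002, -0.957], [0.0, -1.0, -0.002]]
shift tool mm [-489.3  130.2 -512.8] turn [ 9.000e-02 -5.405e+01 -4.000e-02] alt [0.00e+00 1.26e+02 1.00e-01]
```

Emit:
jog_arm:
  motion:
    - [0,[0,0,0],[0,-6.75,0]]
    - [0,[0,0,0],[0,-6.75,0]]
    - [0,[0,0,0],[0,-6.75,0]]
    - [0,[0,0,0],[0,-6.75,0]]
    - [0,[0,0,0],[0,-6.75,0]]
    - [0,[0,0,0],[0,-6.75,0]]
    - [0,[0,0,0],[0,-6.75,0]]
    - [0,[0,0,0],[0,-6.75,0]]
    - [0,[0,0,0],[0,0,0]]

```text
clock: 0.85
tcp_pos: [0.1965, -0.6455, 0.2497]
orientation: [-1.035, 1.448, -1.446]
contact_force: [-0.1, -0.1, -0.6]
grip_width: 0.0001
```

```bash
python3 - <<'E'
from h import *
plan([*box(0,-.045),.12],BY)
E
```

```text
t 0.85 tcp [ 0.1965 -0.6455  0.2497] F [-0.08 -0.14 -0.65] w 0.0001 q [ 1.31  0.49 -0.18  1.54  0.09  1.12  0.78]
T [[-0.323, -0.0, 0.946], [-0.946, 0.001, -0.323], [-0.001, -1.0, -0.0]]
shift tool mm [-702.4  130.3   97.1] turn [ 0.03  0.17 -0.05] alt [-1.000e-01 -1.798e+02 -0.000e+00]
```

Emit:
jog_arm:
  motion:
    - [0,[-0.02,0,0.003],[0,0,0]]
    - [0,[-0.035,0,0.005],[0,0,0]]
    - [0,[-0.035,0,0.005],[0,0,0]]
    - [0,[-0.035,0,0.005],[0,0,0]]
    - [0,[-0.035,0,0.005],[0,0,0]]
    - [0,[-0.035,0,0.005],[0,0,0]]
    - [0,[-0.035,0,0.005],[0,0,0]]
    - [0,[-0.035,0,0.005],[0,0,0]]
    - [0,[-0.035,0,0.005],[0,0,0]]
    - [0,[-0.035,0,0.005],[0,0,0]]

```text
clock: 1.68
tcp_pos: [0.3518, -0.343, 0.2503]
orientation: [-1.031, 1.453, -1.453]
contact_force: [0.2, 0.1, 0.5]
grip_width: 0.0
```

Emit:
jog_arm:
  motion:
    - [0,[-0.035,0,0.005],[0,0,0]]
    - [0,[-0.035,0,0.005],[0,0,0]]
    - [0,[-0.035,0,0.005],[0,0,0]]
    - [0,[-0.035,0.015,0.005],[0,0,0]]
    - [0,[-0.035,0.015,0.005],[0,0,0]]
    - [0,[-0.035,0.015,0.005],[0,0,0]]
    - [0,[-0.035,0.015,0.005],[0,0,0]]
    - [0,[-0.035,0.02,0.005],[0,0,0]]
    - [0,[-0.035,0.02,0.005],[0,0,0]]
    - [0,[-0.02,0.01,0.003],[0,0,0]]

```text
clock: 2.52
tcp_pos: [0.5065, -0.0396, 0.1384]
orientation: [-1.033, 1.452, -1.448]
contact_force: [-0.3, 0.1, 0.1]
grip_width: -0.0001
```

```bash
python3 - <<'E'
from h import *
plan([*box(0,-.045),.09],BY)
E
```

```text
t 2.52 tcp [ 0.5065 -0.0396  0.1384] F [-0.25  0.08  0.12] w -0.0001 q [ 0.38  0.4  -0.51  2.02  0.27  0.79 -0.62]
T [[-0.327, -0.001, 0.945], [-0.945, 0.002, -0.327], [-0.002, -1.0, -0.002]]
shift tool mm [-28.9  48.4  -0.9] turn [ 0.11 -0.08 -0.09] alt [1.000e-01 1.799e+02 2.000e-01]
```

Emit:
jog_arm:
  motion:
    - [0,[-0.019,0.02,-0.001],[0,0,0]]
    - [0,[-0.01,0.02,0],[0,0,0]]
    - [0,[0,0.01,0],[0,0,0]]
    - [0,[0,0.003,0],[0,0,0]]
    - [0,[0,0,0],[0,0,0]]
    - [0,[0,0,0],[0,0,0]]
    - [0,[0,0,0],[0,0,0]]

```text
clock: 3.1
tcp_pos: [0.5152, -0.0172, 0.0883]
orientation: [-1.031, 1.45, -1.453]
contact_force: [0.2, 0.5, -0.3]
grip_width: 0.0
```

```bash
python3 - <<'E'
from h import *
plan([*box(0,-.045),.084],BY)
grab('scene','s1.png');grab('top','t1.png')
E
```

```text
t 3.1 tcp [ 0.5152 -0.0172  0.0883] F [ 0.15  0.52 -0.28] w 0.0 q [ 0.29  0.48 -0.47  2.04  0.34  0.69 -0.73]
T [[-0.329, 0.002, 0.944], [-0.944, -0.001, -0.329], [0.0, -1.0, 0.002]]
shift tool mm [-5.   4.3 -1.9] turn [-0.09 -0.19  0.01] alt [-0.000e+00  1.798e+02 -1.000e-01]
```

View pics/s1.png

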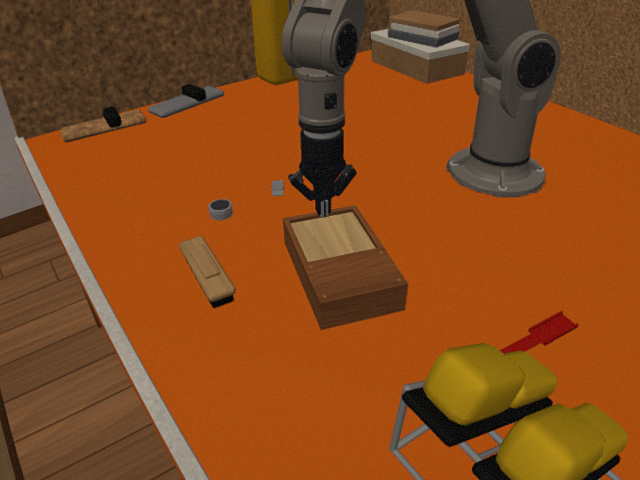

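Emit:
jog_arm:
  motion:
    - [0,[-0.005,0.004,-0.002],[0,0,0]]
    - [0,[0,0.003,0],[0,0,0]]
    - [0,[0,0.001,0],[0,0,0]]
    - [0,[0,0.001,0],[0,0,0]]
    - [0,[0,0,0],[0,0,0]]
    - [0,[0,0,0],[0,0,0]]

```text
clock: 3.7
tcp_pos: [0.5144, -0.0107, 0.0782]
orientation: [-1.033, 1.45, -1.45]
contact_force: [-0.7, -0.8, 0.7]
grip_width: 0.0001
```

Emit:
jog_arm:
  motion:
    - [0,[0,0.001,0],[0,0,0]]
    - [0,[0,0.001,0],[0,0,0]]
    - [0,[0,0,0],[0,0,0]]
    - [0,[0,0,0],[0,0,0]]

```text
clock: 4.03
tcp_pos: [0.5145, -0.0107, 0.0763]
orientation: [-1.033, 1.45, -1.45]
contact_force: [-0.1, 0.6, 0.0]
grip_width: -0.0002
```

Emit:
jog_arm:
  motion:
    - [0,[0,0.001,0],[0,0,0]]
    - [0,[0,0.001,0],[0,0,0]]
    - [0,[0,0,0],[0,0,0]]

```text
clock: 4.28
tcp_pos: [0.5144, -0.0106, 0.0741]
orientation: [-1.033, 1.45, -1.45]
contact_force: [0.3, -0.7, 0.0]
grip_width: 0.0
```

Emit:
jog_arm:
  motion:
    - [0,[0,0.001,0],[0,0,0]]
    - [0,[0,0.001,0],[0,0,0]]
    - [0,[0,0,0],[0,0,0]]

```text
clock: 4.53
tcp_pos: [0.5144, -0.0106, 0.0721]
orientation: [-1.033, 1.45, -1.45]
contact_force: [0.3, 0.8, -0.9]
grip_width: 0.0
```

Emit:
jog_arm:
  motion:
    - [0,[0,0.001,0],[0,0,0]]
    - [0,[0,0,0],[0,0,0]]
    - [0,[0,0,0],[0,0,0]]

```text
clock: 4.78
tcp_pos: [0.5145, -0.0106, 0.0713]
orientation: [-1.033, 1.45, -1.45]
contact_force: [-0.8, 0.8, -0.6]
grip_width: -0.0001
```

Emit:
jog_arm:
  motion:
    - [0,[0,0.001,0],[0,0,0]]
    - [0,[0,0,0],[0,0,0]]
    - [0,[0,0,0],[0,0,0]]

```text
clock: 5.03
tcp_pos: [0.5146, -0.0106, 0.0704]
orientation: [-1.033, 1.45, -1.45]
contact_force: [0.5, -0.3, 1.4]
grip_width: -0.0002
```

Emit:
jog_arm:
  motion:
    - [0,[0,0.001,0],[0,0,0]]
    - [0,[0,0,0],[0,0,0]]
    - [0,[0,0,0],[0,0,0]]

```text
clock: 5.28
tcp_pos: [0.5146, -0.0107, 0.0695]
orientation: [-1.033, 1.449, -1.45]
contact_force: [-0.9, -0.7, 5.0]
grip_width: -0.0001
```

Emit:
jog_arm:
  motion:
    - [0,[0,0.001,0],[0,0,0]]
    - [0,[0,0,0],[0,0,0]]
    - [0,[0,0,0],[0,0,0]]

```text
clock: 5.53
tcp_pos: [0.5147, -0.0108, 0.0687]
orientation: [-1.033, 1.449, -1.45]
contact_force: [-2.2, -0.6, 8.4]
grip_width: -0.0002
```

Emit:
jog_arm:
  motion:
    - [0,[0,0.001,0],[0,0,0]]
    - [0,[0,0,0],[0,0,0]]
    - [0,[0,0,0],[0,0,0]]

```text
clock: 5.78
tcp_pos: [0.5147, -0.0109, 0.068]
orientation: [-1.033, 1.449, -1.451]
contact_force: [-3.3, -0.3, 11.3]
grip_width: -0.0001
```

Emit:
jog_arm:
  motion:
    - [0,[0,0.0007,0],[0,0,0]]
    - [0,[0,0,0],[0,0,0]]
    - [0,[-0.001,0,0],[0,0,0]]
    - [0,[-0.002,0,0],[0,0,0]]
    - [0,[-0.002,0,0],[0,0,0]]
    - [0,[-0.002,0,0],[0,0,0]]

```text
clock: 6.28
tcp_pos: [0.5165, -0.0058, 0.0674]
orientation: [-1.035, 1.45, -1.453]
contact_force: [-4.9, -5.0, 14.0]
grip_width: 0.0003
```

Emit:
jog_arm:
  motion:
    - [0,[-0.002,0,0],[0,0,0]]
    - [0,[-0.002,0,0],[0,0,0]]
    - [0,[-0.002,0,0],[0,0,0]]
    - [0,[-0.002,0,0],[0,0,0]]

```text
clock: 6.62
tcp_pos: [0.5191, 0.0018, 0.0674]
orientation: [-1.035, 1.45, -1.453]
contact_force: [-3.3, -4.4, 14.1]
grip_width: -0.0005
```

Emit:
jog_arm:
  motion:
    - [0,[-0.003,0,0],[0,0,0]]
    - [0,[-0.003,0,0],[0,0,0]]
    - [0,[-0.003,0,0],[0,0,0]]
    - [0,[-0.003,0,0],[0,0,0]]
    - [0,[-0.003,0,0],[0,0,0]]
    - [0,[-0.003,0,0],[0,0,0]]

```text
clock: 7.12
tcp_pos: [0.525, 0.0189, 0.0674]
orientation: [-1.035, 1.45, -1.453]
contact_force: [-4.4, -4.8, 15.3]
grip_width: 0.0002
```

Emit:
jog_arm:
  motion:
    - [0,[-0.003,0,0],[0,0,0]]
    - [0,[-0.003,0,0],[0,0,0]]
    - [0,[-0.003,0,0],[0,0,0]]
    - [0,[-0.003,0,0],[0,0,0]]
    - [0,[-0.003,0,0],[0,0,0]]
    - [0,[-0.003,0,0],[0,0,0]]

```text
clock: 7.62
tcp_pos: [0.5309, 0.0359, 0.0674]
orientation: [-1.035, 1.45, -1.453]
contact_force: [-4.3, -4.9, 15.8]
grip_width: 0.0001
```

```bash
python3 - <<'E'
from h import *
plan([*box(0,.045),.0675],BY)
grab('scene','s2.png')
E
```

```text
t 7.62 tcp [0.5309 0.0359 0.0674] F [-4.32 -4.93 15.79] w 0.0001 q [ 0.17  0.54 -0.45  2.01  0.37  0.67 -0.85]
T [[-0.328, -0.001, 0.945], [-0.945, -0.003, -0.328], [0.003, -1.0, 0.0]]
shift tool mm [-39.7  -0.2   0.5] turn [-0.01 -0.13  0.17] alt [ -0.3 179.9  -0. ]
```

View pics/s2.png

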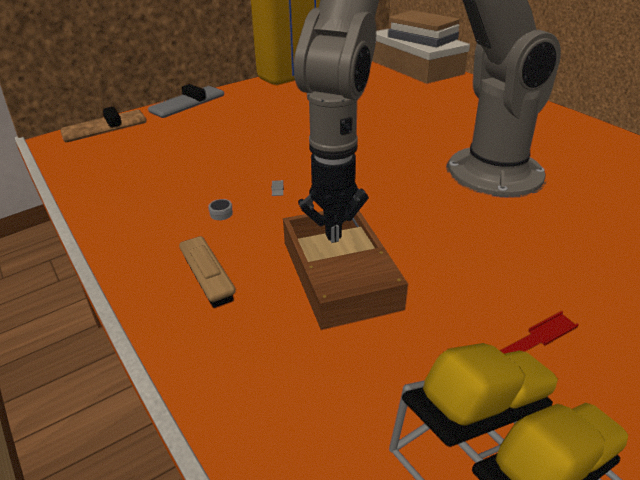

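Emit:
jog_arm:
  motion:
    - [0,[-0.003,-0.0004,0],[0,0,0]]
    - [0,[-0.003,0,0],[0,0,0]]
    - [0,[-0.003,0,0],[0,0,0]]
    - [0,[-0.003,0,0],[0,0,0]]
    - [0,[-0.003,0,0],[0,0,0]]
    - [0,[-0.003,0,0],[0,0,0]]
    - [0,[-0.003,0,0],[0,0,0]]

```text
clock: 8.25
tcp_pos: [0.5377, 0.0557, 0.0677]
orientation: [-1.035, 1.45, -1.453]
contact_force: [-3.5, -4.9, 13.2]
grip_width: 0.0001
```

Emit:
jog_arm:
  motion:
    - [0,[-0.003,0,0],[0,0,0]]
    - [0,[-0.003,0,0],[0,0,0]]
    - [0,[-0.003,0,0],[0,0,0]]
    - [0,[-0.002,0,0],[0,0,0]]

```text
clock: 8.58
tcp_pos: [0.5414, 0.0664, 0.0677]
orientation: [-1.035, 1.45, -1.453]
contact_force: [-4.1, -4.6, 13.2]
grip_width: 0.0002
```

Emit:
jog_arm:
  motion:
    - [0,[-0.002,0,0],[0,0,0]]
    - [0,[-0.002,0,0],[0,0,0]]

```text
clock: 8.75
tcp_pos: [0.5426, 0.0699, 0.0677]
orientation: [-1.035, 1.45, -1.453]
contact_force: [-3.9, -4.7, 13.5]
grip_width: 0.0002
```

Emit:
jog_arm:
  motion:
    - [0,[-0.001,0,0],[0,0,0]]
    - [0,[-0.001,0,0],[0,0,0]]
    - [0,[-0.001,0,0],[0,0,0]]

```text
clock: 9.0
tcp_pos: [0.5434, 0.0723, 0.0676]
orientation: [-1.036, 1.45, -1.453]
contact_force: [-5.7, -8.5, 13.6]
grip_width: 0.0004
```

Emit:
jog_arm:
  motion:
    - [0,[-0.001,0,0],[0,0,0]]
    - [0,[0,0,0],[0,0,0]]

```text
clock: 9.17
tcp_pos: [0.5434, 0.0723, 0.0675]
orientation: [-1.037, 1.45, -1.455]
contact_force: [-4.9, -7.7, 14.9]
grip_width: -0.0003
```

Emit:
jog_arm:
  motion:
    - [0,[0.001,-0.002,0],[0,0,0]]
    - [0,[0,-0.01,0],[0,0,0]]
    - [0,[0,-0.03,0],[0,0,0]]
    - [0,[0,-0.03,0],[0,0,0]]
    - [1,[0.03,-0.01,0],[0,0,0]]
    - [1,[0.04,0,0],[0,0,0]]
    - [1,[0.04,0,0],[0,0,0]]
    - [1,[0.04,0,0],[0,0,0]]
    - [1,[0.04,0,0],[0,0,0]]
    - [1,[0.02,0,0],[0,0,0]]

```text
clock: 10.0
tcp_pos: [0.4731, -0.1287, 0.149]
orientation: [-1.033, 1.453, -1.454]
contact_force: [-0.4, 0.2, -0.3]
grip_width: 0.0725
```

```bash
python3 - <<'E'
from h import *
plan([.628,-.24,.1],BY)
f=grab('top','t2.png');grab('scene','s2b.png')
cv2.imwrite('pics/c3.png',cv2.resize(f['image'][190:335,220:400,::-1],None,fx=4,fy=4,interpolation=cv2.INTER_CUBIC))
E
```

```text
t 10.0 tcp [ 0.4731 -0.1287  0.149 ] F [-0.39  0.22 -0.3 ] w 0.0725 q [ 0.54  0.35 -0.48  2.06  0.23  0.79 -0.41]
T [[-0.331, -0.001, 0.944], [-0.944, -0.002, -0.331], [0.002, -1.0, -0.001]]
shift tool mm [ 53.8  49.  183. ] turn [ 0.03 -0.31  0.11] alt [-2.000e-01  1.797e+02  1.000e-01]
```

View pics/c3.png

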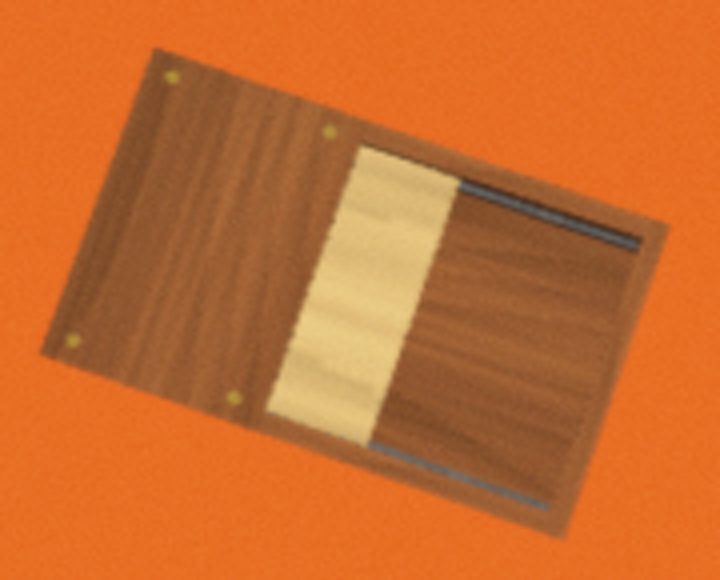

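View pics/s2b.png

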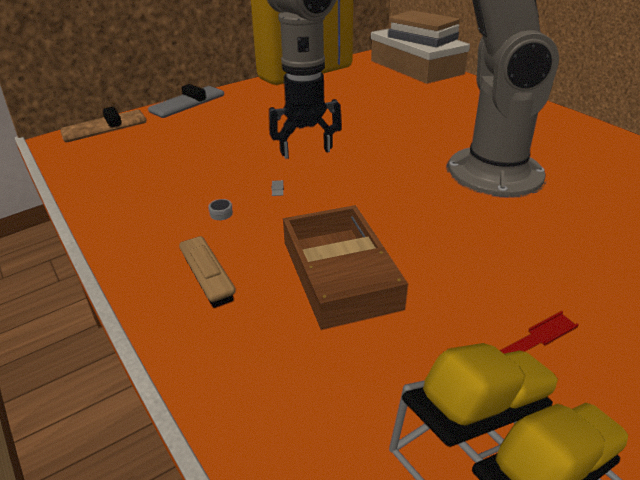

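Emit:
jog_arm:
  motion:
    - [1,[0.01,0,0.03],[0,0,0]]
    - [1,[0.012,0,0.04],[0,0,0]]
    - [1,[0.012,0,0.04],[0,0,0]]
    - [1,[0.012,0,0.04],[0,0,0]]
    - [1,[0.008,0,0.033],[0,0,0]]
    - [1,[0,0.02,0],[0,0,0]]
    - [1,[0,0.03,0],[0,0,0]]
    - [1,[0,0.02,0],[0,0,0]]
    - [1,[0,0,0],[0,0,0]]
    - [1,[0,0,0],[0,0,0]]

```text
clock: 10.93
tcp_pos: [0.6303, -0.233, 0.0782]
orientation: [-1.034, 1.451, -1.447]
contact_force: [-0.2, -1.1, 0.9]
grip_width: 0.0854
```

```bash
python3 - <<'E'
from h import *
plan([.628,-.24,.020],BY)
f=grab('scene','s3.png')
cv2.imwrite('pics/c4.png',cv2.resize(f['image'][60:280,130:380,::-1],None,fx=2.6,fy=2.6,interpolation=cv2.INTER_CUBIC))
f=grab('top','t3.png')
E
```

```text
t 10.93 tcp [ 0.6303 -0.233   0.0782] F [-0.22 -1.07  0.86] w 0.0854 q [ 0.53  0.69 -0.38  1.66  0.32  0.85 -0.32]
T [[-0.325, -0.002, 0.946], [-0.946, 0.002, -0.325], [-0.001, -1.0, -0.002]]
shift tool mm [ 7.4 58.2  0.2] turn [ 0.13  0.03 -0.06] alt [-1.0e-01 -1.8e+02 -2.0e-01]
```

View pics/c4.png

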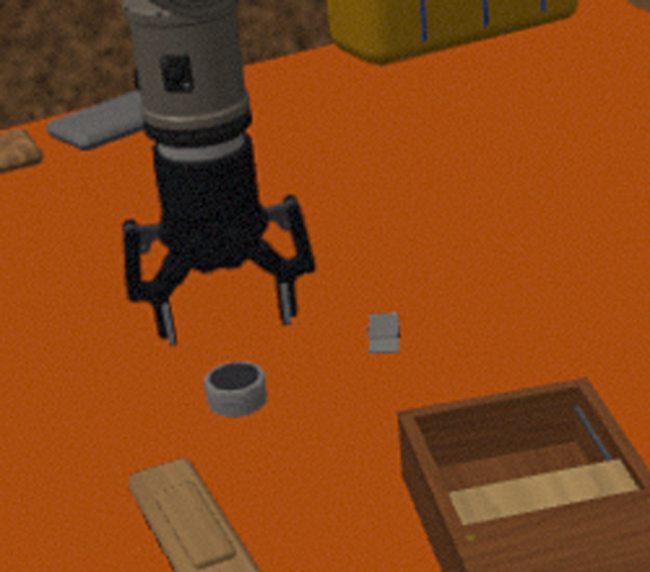

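Emit:
jog_arm:
  motion:
    - [1,[0.007,0.02,0],[0,0,0]]
    - [1,[0,0.02,0],[0,0,0]]
    - [1,[0,0.015,0],[0,0,0]]
    - [1,[0,0.003,0],[0,0,0]]
    - [1,[0,0,0],[0,0,0]]
    - [0,[0,0,0],[0,0,0]]
    - [0,[0,0,0],[0,0,0]]
    - [0,[0,0,0],[0,0,0]]
    - [0,[0,0,0],[0,0,0]]
    - [0,[0,0,0],[0,0,0]]
  force: 30

```text
clock: 11.87
tcp_pos: [0.6291, -0.2414, 0.0225]
orientation: [-1.032, 1.448, -1.451]
contact_force: [-1.6, 0.4, 5.9]
grip_width: 0.0491
```

```bash
python3 - <<'E'
from h import *
plan([.628,-.24,.020],BY)
f=grab('scene','s4.png')
cv2.imwrite('pics/c5.png',cv2.resize(f['image'][60:280,130:380,::-1],None,fx=2.6,fy=2.6,interpolation=cv2.INTER_CUBIC))
E
```

```text
t 11.87 tcp [ 0.6291 -0.2414  0.0225] F [-1.57  0.44  5.88] w 0.0491 q [ 0.52  0.76 -0.36  1.68  0.36  0.76 -0.34]
T [[-0.326, 0.002, 0.945], [-0.945, -0.001, -0.326], [-0.0, -1.0, 0.002]]
shift tool mm [-1.   2.5 -1.5] turn [-0.12 -0.05 -0.  ] alt [  0.  179.9  -0.2]
```

View pics/c5.png

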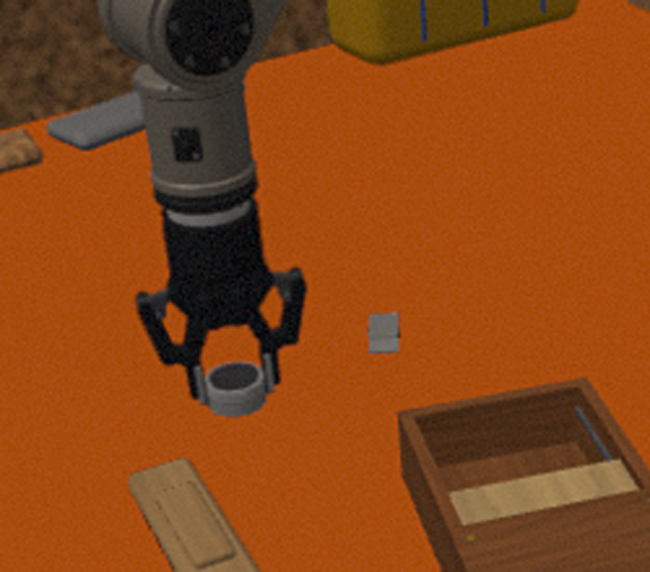

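Emit:
jog_arm:
  motion:
    - [0,[0,-0.002,0],[0,0,0]]
    - [0,[0,-0.01,0],[0,0,0]]
    - [0,[0,-0.03,0],[0,0,0]]
    - [0,[0,-0.035,0],[0,0,0]]
    - [0,[0,-0.03,0],[0,0,0]]
    - [0,[0,0,0],[0,0,0]]
    - [0,[0,0,0],[0,0,0]]

```text
clock: 12.5
tcp_pos: [0.6296, -0.2417, 0.1311]
orientation: [-1.03, 1.446, -1.453]
contact_force: [0.1, 0.4, -0.3]
grip_width: 0.0489
```

```bash
python3 - <<'E'
from h import *
plan([*box(0,-.0235),.0275],BY)
E
```

```text
t 12.5 tcp [ 0.6296 -0.2417  0.1311] F [ 0.12  0.36 -0.34] w 0.0489 q [ 0.55  0.63 -0.4   1.64  0.29  0.93 -0.29]
T [[-0.327, 0.005, 0.945], [-0.945, -0.002, -0.327], [0.0, -1.0, 0.005]]
shift tool mm [-201.3  102.7 -183.9] turn [-0.28 -0.07  0.  ] alt [ -0.  179.9  -0.4]
```

Emit:
jog_arm:
  motion:
    - [0,[-0.015,0,-0.014],[0,0,0]]
    - [0,[-0.025,0,-0.023],[0,0,0]]
    - [0,[-0.025,0,-0.023],[0,0,0]]
    - [0,[-0.025,0,-0.023],[0,0,0]]
    - [0,[-0.025,0,-0.023],[0,0,0]]
    - [0,[-0.025,0,-0.023],[0,0,0]]
    - [0,[-0.025,0,-0.023],[0,0,0]]
    - [0,[-0.025,0,-0.023],[0,0,0]]
    - [0,[-0.011,0,-0.009],[0,0,0]]
    - [0,[0,0,0],[0,0,0]]

```text
clock: 13.33
tcp_pos: [0.5174, 0.0131, 0.1273]
orientation: [-1.038, 1.448, -1.443]
contact_force: [-1.6, -0.1, -0.3]
grip_width: 0.0488
```

```bash
python3 - <<'E'
from h import *
f=grab('scene','s5.png')
plan([*box(0,-.0235),.0275],BY)
cv2.imwrite('pics/c6.png',cv2.resize(f['image'][60:340,220:440,::-1],None,fx=2.1,fy=2.1,interpolation=cv2.INTER_CUBIC))
E
```

```text
t 13.38 tcp [0.5185 0.0106 0.1274] F [ 0.53 -0.94 -1.08] w 0.0491 q [ 0.25  0.43 -0.48  2.01  0.28  0.77 -0.72]
T [[-0.323, -0.002, 0.947], [-0.947, 0.0, -0.323], [0.0, -1.0, -0.002]]
shift tool mm [ 0.8 99.9  4.2] turn [0.1  0.18 0.02] alt [   0.  -179.8   -0.2]
```

View pics/c6.png

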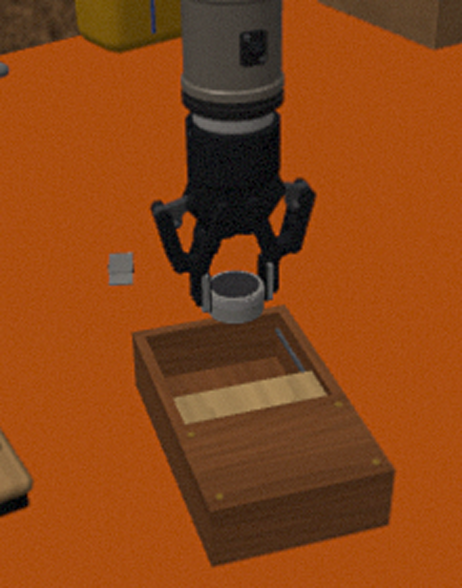

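Held level. Descend to near the floor, then check.

Emit:
jog_arm:
  motion:
    - [0,[0,0,0.003],[0,0,0]]
    - [0,[0,0.02,0],[0,0,0]]
    - [0,[0,0.025,0],[0,0,0]]
    - [0,[0,0.025,0],[0,0,0]]
    - [0,[0,0.01,0],[0,0,0]]
    - [0,[0,0.01,0],[0,0,0]]
    - [0,[0,0.005,0],[0,0,0]]
    - [0,[0,0.002,0],[0,0,0]]
    - [0,[0,0,0],[0,0,0]]
    - [0,[0,0,0],[0,0,0]]

```text
clock: 14.22
tcp_pos: [0.5234, 0.0078, 0.0318]
orientation: [-1.032, 1.449, -1.45]
contact_force: [0.2, -0.4, -0.1]
grip_width: 0.0489
```

```bash
python3 - <<'E'
from h import *
plan([*box(0,-.0235),.0275],BY)
E
```

```text
t 14.22 tcp [0.5234 0.0078 0.0318] F [ 0.24 -0.43 -0.09] w 0.0489 q [ 0.18  0.58 -0.4   2.05  0.39  0.59 -0.82]
T [[-0.327, 0.001, 0.945], [-0.945, 0.0, -0.327], [-0.0, -1.0, 0.001]]
shift tool mm [-0.2  4.3 -1.5] turn [-0.08 -0.06 -0.03] alt [ 0.000e+00  1.799e+02 -1.000e-01]
```

Emit:
jog_arm:
  motion:
    - [0,[0,0.002,0],[0,0,0]]
    - [0,[0,0.001,0],[0,0,0]]
    - [0,[0,0.001,0],[0,0,0]]
    - [0,[0,0,0],[0,0,0]]
    - [0,[0,0,0],[0,0,0]]

```text
clock: 14.63
tcp_pos: [0.523, 0.0078, 0.0275]
orientation: [-1.033, 1.449, -1.45]
contact_force: [0.0, -0.7, 4.7]
grip_width: 0.0489
```

Emit:
jog_arm:
  motion:
    - [0.75,[0,0,0],[0,0,0]]
    - [0.75,[0,0,0],[0,0,0]]
    - [0.75,[0,0,0],[0,0,0]]
    - [0.75,[0,-0.002,0],[0,0,0]]
    - [0.75,[0,-0.005,0],[0,0,0]]
    - [0.75,[0,-0.02,0],[0,0,0]]
    - [0.75,[0,-0.03,0],[0,0,0]]
    - [0.75,[0,-0.035,0],[0,0,0]]
    - [0.75,[0.03,-0.02,0],[0,0,0]]
    - [0.75,[0.04,0,-0.03],[0,0,0]]

```text
clock: 15.47
tcp_pos: [0.4856, -0.0433, 0.1444]
orientation: [-1.022, 1.439, -1.452]
contact_force: [1.7, -1.5, 1.1]
grip_width: 0.0639
```

Emit:
jog_arm:
  motion:
    - [0.4,[0.04,0,0],[0,0,0]]
    - [0,[0.04,0,0],[0,0,0]]
    - [0,[0.03,0,0],[0,0,0]]
    - [0,[0,0,0],[0,0,0]]

```text
clock: 15.8
tcp_pos: [0.4395, -0.1544, 0.1391]
orientation: [-1.031, 1.456, -1.458]
contact_force: [-0.9, 0.6, -0.2]
grip_width: 0.0157
```

```bash
python3 - <<'E'
from h import *
f=grab('top','t6.png')
plan([*box(0,.041),.09],BY)
cv2.imwrite('pics/c7.png',cv2.resize(f['image'][190:335,220:400,::-1],None,fx=4,fy=4,interpolation=cv2.INTER_CUBIC))
f=grab('scene','s6.png')
cv2.imwrite('pics/c8.png',cv2.resize(f['image'][190:340,260:440,::-1],None,fx=3.5,fy=3.5,interpolation=cv2.INTER_CUBIC))
E
```

```text
t 15.85 tcp [ 0.441  -0.1513  0.1393] F [ 0.92  0.23 -0.41] w 0.0084 q [ 0.59  0.33 -0.46  2.12  0.21  0.74 -0.35]
T [[-0.333, -0.001, 0.943], [-0.943, -0.001, -0.333], [0.001, -1.0, -0.0]]
shift tool mm [-242.2   48.9   22.8] turn [ 0.01 -0.44  0.09] alt [-1.000e-01  1.796e+02  0.000e+00]
```

View pics/c7.png

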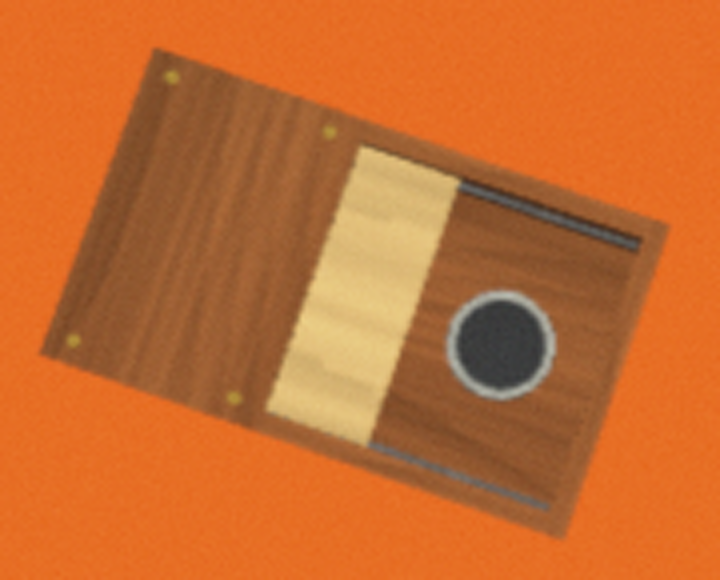

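View pics/c8.png

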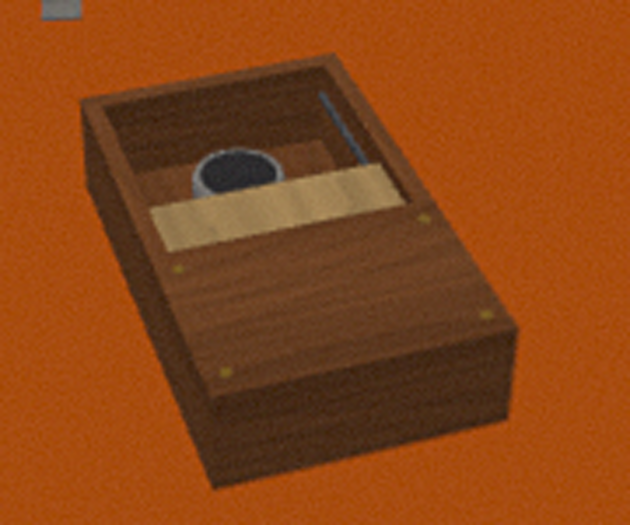

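Emit:
jog_arm:
  motion:
    - [0,[-0.02,0,0.002],[0,0,0]]
    - [0,[-0.035,0,0.003],[0,0,0]]
    - [0,[-0.04,0,0.004],[0,0,0]]
    - [0,[-0.04,0,0.004],[0,0,0]]
    - [0,[-0.04,0,0.004],[0,0,0]]
    - [0,[-0.035,0,0.003],[0,0,0]]
    - [0,[-0.025,0,0.002],[0,0,0]]
    - [0,[-0.01,0,0],[0,0,0]]
    - [0,[0,0,0],[0,0,0]]
    - [0,[0,0,0],[0,0,0]]

```text
clock: 16.73
tcp_pos: [0.5427, 0.0771, 0.1388]
orientation: [-1.035, 1.449, -1.448]
contact_force: [0.2, -1.2, -0.4]
grip_width: 0.0
```

```bash
python3 - <<'E'
from h import *
plan([*box(0,.0435),.075],BY)
E
```

```text
t 16.73 tcp [0.5427 0.0771 0.1388] F [ 0.22 -1.22 -0.43] w 0.0 q [ 0.14  0.45 -0.5   1.93  0.29  0.83 -0.84]
T [[-0.325, -0.001, 0.946], [-0.946, -0.0, -0.325], [0.001, -1.0, -0.001]]
shift tool mm [ 4.6 63.8  2.9] turn [0.04 0.06 0.03] alt [ 0.000e+00 -1.799e+02 -1.000e-01]
```

Emit:
jog_arm:
  motion:
    - [0,[0.004,0.015,0.003],[0,0,0]]
    - [0,[0,0.02,0],[0,0,0]]
    - [0,[0,0.015,0],[0,0,0]]
    - [0,[0,0.009,0],[0,0,0]]
    - [0,[0,0.003,0],[0,0,0]]
    - [0,[0,0,0],[0,0,0]]
    - [0,[0,0,0],[0,0,0]]
    - [0,[0,0,0],[0,0,0]]

```text
clock: 17.4
tcp_pos: [0.5454, 0.0716, 0.0779]
orientation: [-1.031, 1.449, -1.45]
contact_force: [-0.6, -0.2, 1.3]
grip_width: 0.0002
```

```bash
python3 - <<'E'
from h import *
plan([*box(0,.0435),.0715],BY)
E
```

```text
t 17.4 tcp [0.5454 0.0716 0.0779] F [-0.57 -0.21  1.29] w 0.0002 q [ 0.11  0.54 -0.46  1.97  0.36  0.71 -0.89]
T [[-0.327, 0.002, 0.945], [-0.945, 0.0, -0.327], [-0.001, -1.0, 0.001]]
shift tool mm [ 0.3  6.4 -1.5] turn [-0.08 -0.08 -0.04] alt [ 1.000e-01  1.799e+02 -1.000e-01]
```

Emit:
jog_arm:
  motion:
    - [0,[0,0.002,0],[0,0,0]]
    - [0,[0,0.002,0],[0,0,0]]
    - [0,[0,0.002,0],[0,0,0]]
    - [0,[0,0.001,0],[0,0,0]]
    - [0,[0,0,0],[0,0,0]]
    - [0,[0,0,0],[0,0,0]]

```text
clock: 17.9
tcp_pos: [0.5449, 0.0718, 0.0702]
orientation: [-1.033, 1.45, -1.45]
contact_force: [0.5, -0.2, 3.1]
grip_width: 0.0002
```

Emit:
jog_arm:
  motion:
    - [0,[0,0.001,0],[0,0,0]]
    - [0,[0,0,0],[0,0,0]]
    - [0,[0,0,0],[0,0,0]]

```text
clock: 18.15
tcp_pos: [0.5449, 0.0717, 0.0694]
orientation: [-1.033, 1.449, -1.45]
contact_force: [-1.8, -0.7, 6.5]
grip_width: -0.0003
```

Emit:
jog_arm:
  motion:
    - [0,[0,0.001,0],[0,0,0]]
    - [0,[0,0,0],[0,0,0]]
    - [0,[0,0,0],[0,0,0]]

```text
clock: 18.4
tcp_pos: [0.545, 0.0717, 0.0687]
orientation: [-1.033, 1.449, -1.45]
contact_force: [-2.8, -0.8, 9.3]
grip_width: 0.0001
```

Emit:
jog_arm:
  motion:
    - [0,[0,0.0013,0],[0,0,0]]
    - [0,[0,0,0],[0,0,0]]
    - [0,[0,0,0],[0,0,0]]

```text
clock: 18.65
tcp_pos: [0.545, 0.0716, 0.0677]
orientation: [-1.033, 1.449, -1.451]
contact_force: [-3.5, -1.2, 13.9]
grip_width: 0.0001
```

Emit:
jog_arm:
  motion:
    - [0,[0.001,0,0],[0,0,0]]
    - [0,[0.002,0,0],[0,0,0]]
    - [0,[0.002,0,0],[0,0,0]]
    - [0,[0.002,0,0],[0,0,0]]
    - [0,[0.002,0,0],[0,0,0]]

```text
clock: 19.07
tcp_pos: [0.5434, 0.067, 0.0683]
orientation: [-1.028, 1.448, -1.446]
contact_force: [-0.8, 7.1, 9.3]
grip_width: -0.0
```

Emit:
jog_arm:
  motion:
    - [0,[0,0.001,0],[0,0,0]]
    - [0,[0.001,0.0003,0],[0,0,0]]
    - [0,[0.002,0,0],[0,0,0]]
    - [0,[0.002,0,0],[0,0,0]]

```text
clock: 19.4
tcp_pos: [0.542, 0.0627, 0.0674]
orientation: [-1.028, 1.447, -1.445]
contact_force: [-3.0, 7.7, 13.8]
grip_width: -0.0
```

Emit:
jog_arm:
  motion:
    - [0,[0.003,0,0],[0,0,0]]
    - [0,[0.003,0,0],[0,0,0]]
    - [0,[0.003,0,0],[0,0,0]]
    - [0,[0.003,0,0],[0,0,0]]

```text
clock: 19.73
tcp_pos: [0.538, 0.0512, 0.0674]
orientation: [-1.028, 1.447, -1.445]
contact_force: [-2.8, 7.3, 14.0]
grip_width: -0.0001
```

```bash
python3 - <<'E'
from h import *
f=grab('scene','s7.png')
plan([*box(0,-.0465),.0675],BY)
cv2.imwrite('pics/c9.png',cv2.resize(f['image'][190:340,260:440,::-1],None,fx=3.5,fy=3.5,interpolation=cv2.INTER_CUBIC))
E
```

```text
t 19.78 tcp [0.5377 0.0504 0.0673] F [-1.97  7.22 14.69] w 0.0 q [ 0.15  0.55 -0.45  2.    0.37  0.67 -0.86]
T [[-0.324, 0.004, 0.946], [-0.946, 0.004, -0.324], [-0.005, -1.0, 0.003]]
shift tool mm [67.7 -0.6 -1.2] turn [-0.15  0.07 -0.29] alt [  -0.5 -179.9    0.2]
```

View pics/c9.png

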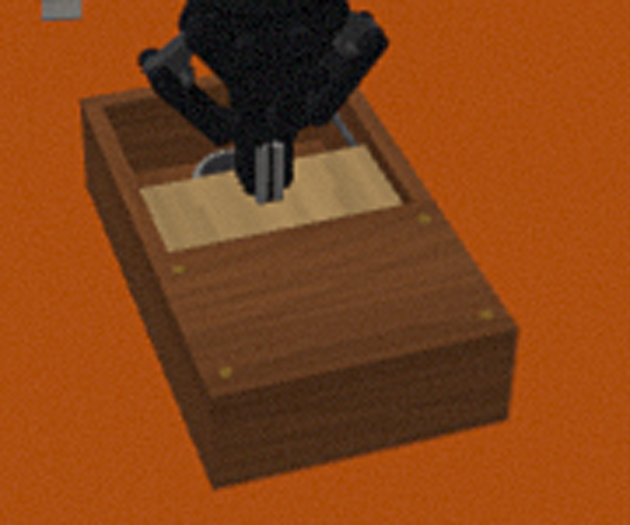

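Lid is moving with the fingers. Continue about 68 mm.

Emit:
jog_arm:
  motion:
    - [0,[0.003,0,0],[0,0,0]]
    - [0,[0.003,0,0],[0,0,0]]
    - [0,[0.003,0,0],[0,0,0]]
    - [0,[0.003,0,0],[0,0,0]]
    - [0,[0.003,0,0],[0,0,0]]
    - [0,[0.003,0,0],[0,0,0]]

```text
clock: 20.28
tcp_pos: [0.5321, 0.034, 0.0673]
orientation: [-1.028, 1.447, -1.446]
contact_force: [-1.6, 7.9, 14.8]
grip_width: 0.0002
```

Emit:
jog_arm:
  motion:
    - [0,[0.003,0,0],[0,0,0]]
    - [0,[0.003,0,0],[0,0,0]]
    - [0,[0.003,0,0],[0,0,0]]
    - [0,[0.003,0,0],[0,0,0]]
    - [0,[0.003,0,0],[0,0,0]]
    - [0,[0.003,0,0],[0,0,0]]

```text
clock: 20.78
tcp_pos: [0.5262, 0.0168, 0.0672]
orientation: [-1.029, 1.447, -1.446]
contact_force: [-2.9, 8.0, 14.8]
grip_width: 0.0003
```

Emit:
jog_arm:
  motion:
    - [0,[0.003,0,0],[0,0,0]]
    - [0,[0.003,0,0],[0,0,0]]
    - [0,[0.003,0,0],[0,0,0]]
    - [0,[0.003,0,0],[0,0,0]]
    - [0,[0.003,0,0],[0,0,0]]
    - [0,[0.003,0,0],[0,0,0]]

```text
clock: 21.28
tcp_pos: [0.5203, -0.0004, 0.0671]
orientation: [-1.029, 1.447, -1.446]
contact_force: [-1.8, 7.5, 15.0]
grip_width: -0.0003
```

```bash
python3 - <<'E'
from h import *
plan([*box(0,-.0465),.0675],BY)
E
```

```text
t 21.28 tcp [ 5.203e-01 -4.000e-04  6.710e-02] F [-1.84  7.54 14.99] w -0.0003 q [ 0.25  0.52 -0.45  2.04  0.36  0.65 -0.78]
T [[-0.324, 0.004, 0.946], [-0.946, 0.004, -0.324], [-0.005, -1.0, 0.003]]
shift tool mm [14.  -0.5 -1.2] turn [-0.15  0.1  -0.27] alt [  -0.4 -179.9    0.2]
```

Emit:
jog_arm:
  motion:
    - [0,[0.002,0,0],[0,0,0]]
    - [0,[0.002,0,0],[0,0,0]]
    - [0,[0.002,0,0],[0,0,0]]
    - [0,[0.002,0,0],[0,0,0]]
    - [0,[0.002,0,0],[0,0,0]]

```text
clock: 21.7
tcp_pos: [0.517, -0.0099, 0.067]
orientation: [-1.029, 1.447, -1.446]
contact_force: [-2.4, 6.9, 14.1]
grip_width: 0.0004
```

Emit:
jog_arm:
  motion:
    - [0,[0.001,0,0],[0,0,0]]
    - [0,[0.001,0,0],[0,0,0]]

```text
clock: 21.87
tcp_pos: [0.5163, -0.0119, 0.067]
orientation: [-1.029, 1.447, -1.446]
contact_force: [-1.8, 6.0, 13.7]
grip_width: -0.0
```

Emit:
jog_arm:
  motion:
    - [0,[0.001,0,0],[0,0,0]]
    - [0,[0.001,0,0],[0,0,0]]

```text
clock: 22.03
tcp_pos: [0.5157, -0.0137, 0.067]
orientation: [-1.029, 1.447, -1.446]
contact_force: [-2.3, 7.0, 14.0]
grip_width: 0.0
```

Emit:
jog_arm:
  motion:
    - [0,[0.001,0,0],[0,0,0]]
    - [0,[0.001,0,0],[0,0,0]]
    - [0,[0,0,0],[0,0,0]]

```text
clock: 22.28
tcp_pos: [0.5155, -0.0146, 0.0671]
orientation: [-1.028, 1.447, -1.445]
contact_force: [-1.5, 9.3, 14.1]
grip_width: -0.0
```

Emit:
jog_arm:
  motion:
    - [0,[0.001,0,0],[0,0,0]]
    - [0,[0.001,0,0],[0,0,0]]
    - [0,[0,0,0],[0,0,0]]

```text
clock: 22.53
tcp_pos: [0.5154, -0.0165, 0.0673]
orientation: [-1.027, 1.446, -1.445]
contact_force: [-0.4, 9.0, 12.0]
grip_width: 0.0001
```

Emit:
jog_arm:
  motion:
    - [0,[-0.001,-0.002,0],[0,0,0]]
    - [0,[0,-0.01,0],[0,0,0]]
    - [0,[0,-0.03,0],[0,0,0]]
    - [0,[0,-0.035,0],[0,0,0]]
    - [0,[0.03,-0.02,0],[0,0,0]]
    - [0,[0.04,0,0],[0,0,0]]
    - [0,[0.04,0,0],[0,0,0]]
    - [0,[0.04,0,0],[0,0,0]]
    - [0,[0,0,0],[0,0,0]]
    - [0,[0,0,0],[0,0,0]]

```text
clock: 23.37
tcp_pos: [0.4626, -0.1647, 0.1623]
orientation: [-1.031, 1.455, -1.455]
contact_force: [0.7, 1.1, -0.0]
grip_width: -0.0
```

```bash
python3 - <<'E'
from h import *
f=grab('top','t8.png')
plan([*box(0,-.045),.09],BY)
cv2.imwrite('pics/c10.png',cv2.resize(f['image'][225:330,280:400,::-1],None,fx=5,fy=5,interpolation=cv2.INTER_CUBIC))
f=grab('scene','s8.png')
cv2.imwrite('pics/c11.png',cv2.resize(f['image'][190:300,270:400,::-1],None,fx=5,fy=5,interpolation=cv2.INTER_CUBIC))
E
```

```text
t 23.42 tcp [ 0.4636 -0.1625  0.1624] F [0.32 0.51 0.61] w -0.0001 q [ 0.62  0.33 -0.48  2.04  0.21  0.81 -0.32]
T [[-0.329, -0.0, 0.944], [-0.944, 0.0, -0.329], [0.0, -1.0, -0.0]]
shift tool mm [-159.2   72.4   -1. ] turn [ 0.02 -0.21  0.  ] alt [ -0.  179.8   0. ]
```

View pics/c10.png

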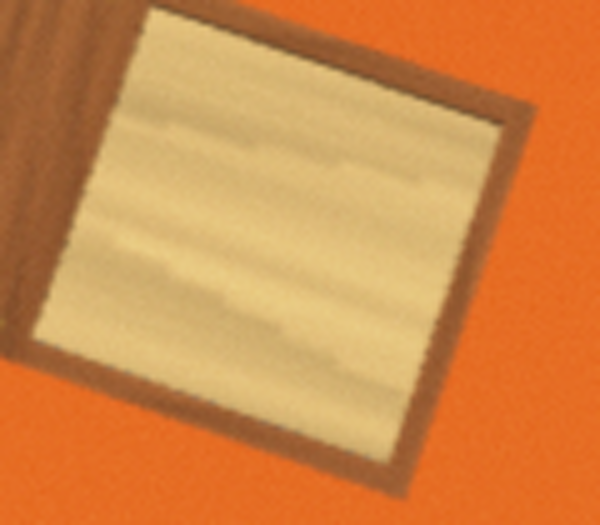

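View pics/c11.png

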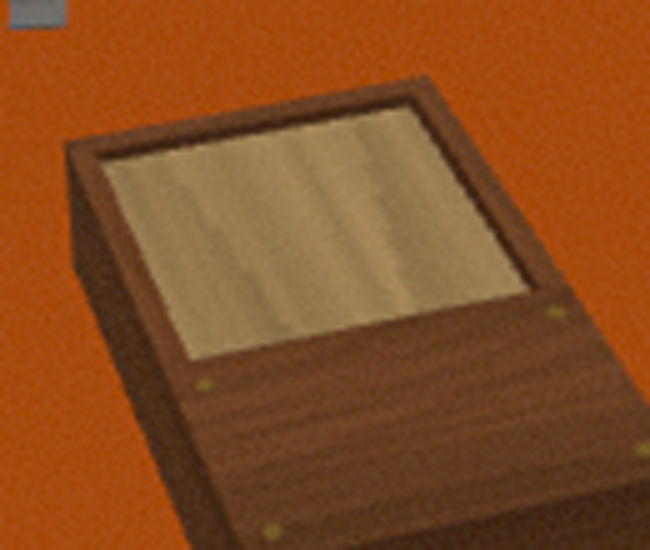

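View pics/t8.png

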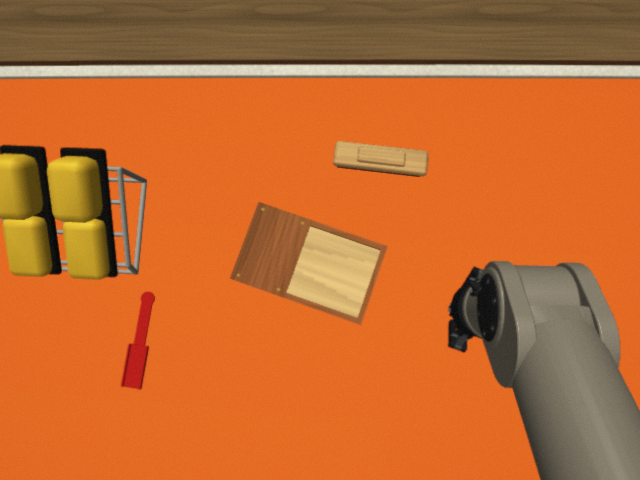

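```bash
cat > rect.py <<'E'
from h import *
import json
def rect(imf,z,xs,ys):
    f=load('top'); im=cv2.imread(imf)
    m=np.zeros((len(ys),len(xs),2),np.float32)
    for i,y in enumerate(ys):
        for j,x in enumerate(xs): m[i,j]=proj(f,[*box(x,y),z])
    return cv2.remap(im,m[...,0],m[...,1],cv2.INTER_CUBIC)
ys=np.arange(-.085,.075,.0005); xs=np.arange(-.055,.055,.0005)
A=[cv2.cvtColor(rect('pics/'+n,.0515,xs,ys),cv2.COLOR_BGR2GRAY) for n in('top0.png','t2.png','t8.png')]
iy=lambda y:int(round((y+.085)/.0005))
# closed patch y -45..-? open visible strip .0195...0675 -> closed -.0705..-.0225
t=A[1][iy(.024):iy(.060)]
for n,k in(('start',0),('now',2)):
    s=cv2.matchTemplate(A[k],t,cv2.TM_CCOEFF_NORMED).ravel(); i=s.argmax(); print(n,'shift from open mm',(iy(.024)-i)*.5,s[i])
t=A[0][iy(-.045):iy(.045)]; s=cv2.matchTemplate(A[2],t,cv2.TM_CCOEFF_NORMED).ravel(); i=s.argmax(); print('start->now',(i-iy(-.045))*.5,s[i],s[i-4:i+5].round(3))
E
python3 rect.py
```

```text
start shift from open mm 88.5 0.9578167
now shift from open mm 89.0 0.95951724
start->now -2.5 0.96859896 [0.964 0.966 0.967 0.968 0.969 0.968 0.967 0.966 0.964]
```

```bash
python3 - <<'E'
from h import *
plan([*box(0,0),.078],BY)
E
```

```text
t 23.47 tcp [ 0.4642 -0.1612  0.1625] F [-0.72  0.62 -0.83] w -0.0002 q [ 0.62  0.33 -0.49  2.04  0.21  0.81 -0.32]
T [[-0.326, 0.0, 0.945], [-0.945, 0.0, -0.326], [-0.0, -1.0, -0.0]]
shift tool mm [-202.8   84.6   -0.7] turn [ 0.   -0.05 -0.03] alt [  0.  179.9   0. ]
```

Emit:
jog_arm:
  motion:
    - [0,[-0.025,0,0],[0,0,0]]
    - [0,[-0.035,0,0],[0,0,0]]
    - [0,[-0.035,0,0],[0,0,0]]
    - [0,[-0.035,0,0],[0,0,0]]
    - [0,[-0.035,0,0],[0,0,0]]
    - [0,[-0.025,0.015,0],[0,0,0]]
    - [0,[-0.01,0.03,0],[0,0,0]]
    - [0,[0,0.025,0],[0,0,0]]
    - [0,[0,0.01,0],[0,0,0]]
    - [0,[0,0,0],[0,0,0]]

```text
clock: 24.3
tcp_pos: [0.5274, 0.0286, 0.0801]
orientation: [-1.039, 1.452, -1.446]
contact_force: [0.6, 0.4, 0.9]
grip_width: -0.0001
```

Emit:
jog_arm:
  motion:
    - [0,[0,0,0],[0,0,0]]
    - [0,[0,0,0],[0,0,0]]

```text
clock: 24.47
tcp_pos: [0.5303, 0.0275, 0.0836]
orientation: [-1.031, 1.449, -1.45]
contact_force: [0.2, 0.3, 0.4]
grip_width: -0.0002
```

Emit:
jog_arm:
  motion:
    - [0,[0,0.003,0],[0,0,0]]
    - [0,[0,0.003,0],[0,0,0]]
    - [0,[0,0.002,0],[0,0,0]]
    - [0,[0,0.002,0],[0,0,0]]
    - [0,[0,0.001,0],[0,0,0]]
    - [0,[0,0,0],[0,0,0]]
    - [0,[0,0,0],[0,0,0]]

```text
clock: 25.05
tcp_pos: [0.5294, 0.0273, 0.0714]
orientation: [-1.033, 1.45, -1.45]
contact_force: [0.2, 0.4, 0.9]
grip_width: 0.0002
```

Emit:
jog_arm:
  motion:
    - [0,[0,0.001,0],[0,0,0]]
    - [0,[0,0.001,0],[0,0,0]]
    - [0,[0,0,0],[0,0,0]]
    - [0,[0,0,0],[0,0,0]]

```text
clock: 25.38
tcp_pos: [0.5296, 0.0274, 0.0697]
orientation: [-1.033, 1.449, -1.45]
contact_force: [-1.9, -0.1, 5.1]
grip_width: -0.0003
```

Emit:
jog_arm:
  motion:
    - [0,[0,0.001,0],[0,0,0]]
    - [0,[0,0.001,0],[0,0,0]]
    - [0,[0,0.0005,0],[0,0,0]]
    - [0,[0,0,0],[0,0,0]]

```text
clock: 25.72
tcp_pos: [0.5297, 0.0273, 0.0678]
orientation: [-1.033, 1.449, -1.451]
contact_force: [-3.4, -1.7, 13.6]
grip_width: -0.0002
```

Emit:
jog_arm:
  motion:
    - [0,[0.001,0.0003,0],[0,0,0]]
    - [0,[0.001,0.0003,0],[0,0,0]]
    - [0,[0.001,0.0003,0],[0,0,0]]
    - [0,[0,0,0],[0,0,0]]

```text
clock: 26.05
tcp_pos: [0.5296, 0.027, 0.0675]
orientation: [-1.03, 1.448, -1.447]
contact_force: [-2.1, 4.9, 15.0]
grip_width: -0.0
```

Emit:
jog_arm:
  motion:
    - [0,[0.001,0,0],[0,0,0]]
    - [0,[0.001,0,0],[0,0,0]]
    - [0,[0,0,0],[0,0,0]]

```text
clock: 26.3
tcp_pos: [0.5296, 0.0268, 0.0678]
orientation: [-1.028, 1.447, -1.445]
contact_force: [-1.9, 7.5, 12.8]
grip_width: -0.0
```

Emit:
jog_arm:
  motion:
    - [0,[0.001,0.0004,0],[0,0,0]]
    - [0,[0.001,0,0],[0,0,0]]
    - [0,[0,0,0],[0,0,0]]

```text
clock: 26.55
tcp_pos: [0.5296, 0.0256, 0.0677]
orientation: [-1.026, 1.446, -1.445]
contact_force: [0.3, 11.1, 14.7]
grip_width: -0.0
```

Emit:
jog_arm:
  motion:
    - [0,[0.001,0.0003,0],[0,0,0]]
    - [0,[0,0,0],[0,0,0]]

```text
clock: 26.72
tcp_pos: [0.5296, 0.0249, 0.0675]
orientation: [-1.026, 1.446, -1.444]
contact_force: [-0.3, 10.2, 14.3]
grip_width: 0.0
```

Lateral force of 10–11 N, well above the drag force, with no sustained motion: the lid is against its shut stop. Lift clear.

Emit:
jog_arm:
  motion:
    - [0,[-0.001,-0.002,0],[0,0,0]]
    - [0,[0,-0.01,0],[0,0,0]]
    - [0,[0,-0.03,0],[0,0,0]]
    - [0,[0,-0.035,0],[0,0,0]]
    - [0,[0.03,-0.02,0],[0,0,0]]
    - [0,[0.04,0,0],[0,0,0]]
    - [0,[0.04,0,0],[0,0,0]]
    - [0,[0.04,0,0],[0,0,0]]
    - [0,[0.03,0,0],[0,0,0]]
    - [0,[0,0,0],[0,0,0]]

```text
clock: 27.55
tcp_pos: [0.4649, -0.1568, 0.1619]
orientation: [-1.032, 1.457, -1.459]
contact_force: [-0.8, -0.5, -0.7]
grip_width: 0.0001
```

Emit:
jog_arm:
  motion:
    - [0,[0,0,0],[0,0,0]]
    - [0,[0,0,0],[0,0,0]]
    - [0,[0,0,0],[0,0,0]]
    - [0,[0,0,0],[0,0,0]]

```text
clock: 27.88
tcp_pos: [0.4689, -0.148, 0.1624]
orientation: [-1.034, 1.448, -1.448]
contact_force: [0.2, -0.1, 0.3]
grip_width: 0.0001
```

```bash
python3 - <<'E'
from h import *
f=grab('top','t9.png')
cv2.imwrite('pics/c12.png',cv2.resize(f['image'][225:330,280:400,::-1],None,fx=5,fy=5,interpolation=cv2.INTER_CUBIC))
E
sed -i 's/t8.png/t9.png/' rect.py; python3 rect.py
```

```text
start shift from open mm 88.5 0.9578167
now shift from open mm 89.0 0.958654
start->now -2.0 0.9667446 [0.965 0.966 0.966 0.967 0.967 0.966 0.966 0.965 0.963]
```

View pics/c12.png

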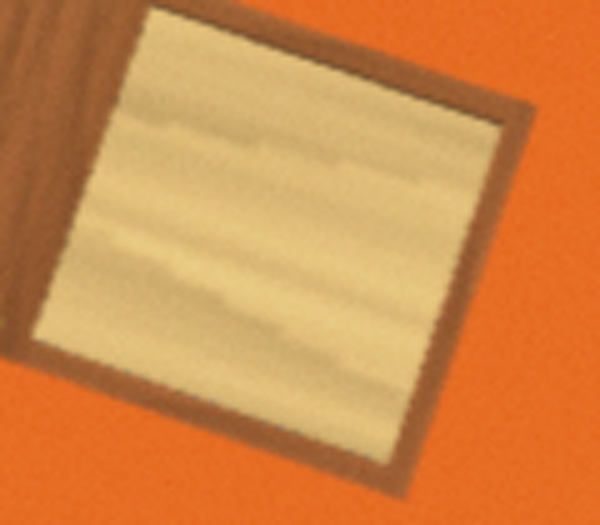

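The lid fills the window with no gap, and nothing moved since the re-push.

```bash
python3 -c "
from bench import r
print(r.hand_in())"
```

```text
the job is handed in; nothing more can be done
None
```

I slid the lid open to its stop, put the polish tin flat and right way up in the compartment, slid the lid shut again, and handed the job in at about 28 s. `hand_in()` gives no verdict, so this rests on my own checks:

- **Pressing:** I felt the lid about 8 to 9 mm under the rim. The press readings were about 9 to 16 N. These were taken at the end of each call, so a short peak in between could have gone unseen.
- **Tin:** pictures taken after release showed it level and close to the middle of the compartment. I placed it at the centre by the arm's position reading. It can no longer be seen under the shut lid.
- **Lid:** there is no visible gap at the window's edge. A second push met 10 to 11 N sideways, above the 5 to 8 N that dragging took, while the fingertips crept only about 2 mm. That fits the lid being at its stop.
- **Lid travel:** matching the lid's grain in the overhead pictures gave 89 mm of travel from fully open. The match is only good to about 1 mm or worse because the grain runs along the slide. The two grain matches for the starting position disagree by about 1.5 mm, which I put down to that weak match.
- **Bystanders:** the brush and the shoe horn look unmoved in the overhead picture after closing. The arm hides the clip there; the side view shows it in place.
- **Arm:** it ended about 160 mm above the work surface and touching nothing.

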